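Put the optics away in their trays

ROBOT

A 6-joint arm with a two-finger parallel gripper is mounted at the origin on the work surface. World frame = base frame: x ahead of the robot, y to its left, z up, the work surface at z = 0. Lengths are in m, angles in rad, forces in N, time in s.
With the tool pointing down it reaches from about 0.35 to 0.975 m from the base axis. Payload 4.9 kg.
Tool frame: the origin (TCP) lies midway between the tips of the shut fingers; the grasp point (between the pads) lies 19 mm behind it; z points along the fingers, y is the line along which they close (so a half turn about z gives the same grasp; the last joint's range is limited). The gripper opens to 85 mm and grips with 20 to 120 N. Pads are 22 mm wide; open, the fingers measure 114 mm over their backs; the gripper's body (76 mm by 85 mm) begins 54 mm behind the grasp point. The pads swing forward as they close: fully open they stand 13 mm farther back than shut.
Start: joints at [1.113, 0.053, 1.613, -0, 1.476, -0.119], TCP at [0.208, 0.589, 0.231] pointing down, gripper open.
Joint ranges: [-3.01, 3.01], [-1.01, 2.22], [0.06, 2.58], [-1.02, 4.17], [0.09, 2.62], [-3.14, 3.14]. Speed limits (rad/s): [2.57, 2.57, 3.14, 3.14, 3.14, 3.14].

INTERFACE

Orientations are given as a unit quaternion [w, x, y, z].
In Python, from plant import manip gives the robot as it stands.
- The arm moves only by the tool shift_gripper, called as name(argument=value, ...) on one line, values as JSON. Schema: {"type":"object","properties":{"rows":{"type":"array","items":{"type":"array","items":{"type":"number"},"minItems":7,"maxItems":7},"minItems":1,"maxItems":5},"only":{"type":"string"},"quiet":{"type":"boolean"},"lines":{"type":"string"}},"required":["rows"],"additionalProperties":false}. rows is a list of rows, 1 to 5 of them, each of 7 numbers: the opening from 0.0 (shut) to 1.0 (fully open), then dx, dy, dz in shares of the most that a row can go, 1 being 62.5 mm, then a rotation vector rx, ry, rz in units of 0.05 rad; each row shifts and turns the commanded pose from where the row before left it, along the tool's axes as they then stand; what a row does not reach is not made up. A row lasts 1/8 s, in which the tool goes at most 0.0625 m and 0.188 rad, less where a joint would pass 70% of its speed; a pose out of reach is approached as far as the arm can. The fingers move at their own pace and stop on an object; the grip force is fixed at half the most. Time passes only in rows, so rows that do not move let the fingers close. The tool returns the time, the measured TCP pose, the force, the opening and the grip force at its end. only (a regular expression) keeps the lines of the reply that match it, lines (a string "A,B") keeps lines A to B, and quiet returns only ok. Input that does not fit is refused with a message, and nothing moves.
- manip.state(): the state, without advancing time (a new reading comes with each control period).
- manip.grab_frame(name): name is "scene" or "top"; returns the picture (420x560x3 uint8, red, green, blue); there is no depth.
- manip.camera_params(name): a dict with "intrinsics" (3x3 intrinsics, pixels), "xyz" and "orientation" of the camera in the world. Camera axes: x right, y down, z forward; pixel columns grow to the right and rows downward; lengths in m; the calibration is good to about 2 mm. A picture is of the moment at which its call begins. camera_params takes no time and is no camera call.
- manip.job_done(): hands the job in; it is judged then, once.
The state is a dict: "time": time; "joint_pos": joint angles; "joint_vel": joint speeds; "joint_efforts": joint torques, N m; "tool_pos": TCP position; "tool_rot": TCP orientation; "contact_force": force on the tool from outside, world axes, zero at the start; "ft_torque": the same for the moment, N m; "gripper_width": opening from 0.0 (shut) to 1.0 (fully open); "grasp_force": force on a finger pad.
Only numpy, scipy, OpenCV 4.12 (cv2) and the standard library are available. Lean on these libraries where they do the work, as an engineer would, in place of code of your own. Each camera call takes 0.05 s, during which the arm holds its last target. There are 200 camera calls.

TASK

Clear the loose optics off the table: put the large lens mount in the wide bay of the divided tray and the small one in its narrow bay, stand both steel pillar posts in the undivided rectangular tray, and stand the microscope objective in the round dish. Set each piece down gently on the floor of its tray, do not drop it, and leave it the way up it is now: mounts flat, posts and objective upright. Leave the mirror mount and the screwdriver where they are.

Things in the scene. Friction and masses are not known exactly. Their poses are not given: they have to be found in the camera images.
- large_mount: The larger of two round grey aluminium lens mounts: a flat disc 48 mm in diameter and 18 mm thick with a 36 mm dark glass lens in its top. 45 to 80 g. Rests on its underside. Origin: centre of its underside; z up along its axis.
- small_mount: The smaller round grey aluminium lens mount: a flat disc 30 mm in diameter and 18 mm thick with a 20 mm dark glass lens in its top. 22 to 40 g. Rests on its underside. Origin: centre of its underside; z up along its axis.
- pillar_a: One of two equal bare steel pillar posts: an upright cylinder 30 mm in diameter, 50 mm high overall, with a foot flange 38 mm in diameter and 5 mm thick and a small dark thread hole in its flat top. 195 to 340 g. Rests on its underside. Origin: centre of its underside; z up along its axis.
- pillar_b: The other steel pillar post, the same in every way as pillar_a (the two are interchangeable). Rests on its underside. Origin: centre of its underside; z up along its axis.
- objective: Microscope objective standing nose up: a steel barrel 30 mm in diameter from the underside to 30 mm high with a black band, then a cream cone that narrows from 30 to 14 mm with a dark front lens on top, 45 mm high overall. 90 to 160 g. Rests on its underside. Origin: centre of its underside; z up along its axis.
- divided_tray: Fixed to the table. White tray, 144 (x) by 120 mm (y) outside, walls 4 mm thick, top 14 mm over the table, floor 4 mm thick. A like cross wall parallel to y at x = -12 mm parts a wide bay (inside x -10 to +68 mm) from a narrow one (x -68 to -14 mm); both y -56 to +56 mm. Origin: centre of underside, on the table. Yaw within 0.35 rad of the world's: the wide bay lies at larger world x.
- plain_tray: Fixed to the table. White shallow rectangular tray without a cross wall, 124 mm (its x) by 104 mm (its y) outside, 116 by 96 mm inside, walls 14 mm high over the table, floor 4 mm thick. Origin: centre of its underside, on the table; yaw within 0.35 rad of the world's.
- round_dish: Fixed to the table. White shallow round dish, 104 mm in diameter outside, 96 mm inside, wall 14 mm high over the table, floor 4 mm thick. Origin: centre of its underside, on the table.
- mirror_mount: Bystander, loose: grey aluminium mirror mount, an upright plate 10 by 46 mm on a foot 36 (x) by 46 mm (y), 52 mm high, with a 25 mm round mirror facing its -x and two brass screws on the other side. Origin: centre of its underside. To be left alone.
- driver: Bystander, loose: screwdriver lying on the table, red handle 26 mm thick, 140 mm long along its x, handle to -x. Origin: under its middle. To be left alone.

How it is judged:
By the outcome, as a careful person would: the job done as asked, in the order asked, and still so for the second after the job is handed in, with the robot touching nothing.
It also fails if it takes over 106 s, if anything falls off the work surface, if the arm or the gripper's body presses on something with over 40 N, if the wrist force passes 120 N, or if a joint passes its speed limit or range.

## Working session

There is one attempt and no reset: what is moved stays moved. The work goes in short steps, Python scripts to look and compute and a tool call to move; the robot and the scene stay as the last step left them, time stands still between calls to the robot, and variables do not carry over. Pictures are saved under pics/ and viewed, at most 14 in all, crops included, and the job is handed in when it is done.

```bash
ls; mkdir -p pics; python3 - <<'E'
from plant import manip
import cv2
for n in("scene","top"):
    f=manip.grab_frame(n); cv2.imwrite(f"pics/{n}0.png",f[:,:,::-1]); print(manip.camera_params(n))
print(manip.state())
E
```

```text
pics
plant.py
{'intrinsics': array([[447.72810738,   0.        , 277.70068586],
       [  0.        , 447.72810738, 209.98813264],
       [  0.        ,   0.        ,   1.        ]]), 'xyz': array([1.19079544, 0.27538853, 0.65692264]), 'orientation': array([-0.2160076 ,  0.50543773,  0.75959297, -0.34769519])}
{'intrinsics': array([[525.03918814,   0.        , 277.41814786],
       [  0.        , 525.03918814, 220.64336038],
       [  0.        ,   0.        ,   1.        ]]), 'xyz': array([4.59260631e-01, 1.00334673e-03, 1.29492581e+00]), 'orientation': array([-0.02686528,  0.70856192, -0.70473921,  0.02368352])}
{'time': 0.1, 'joint_pos': array([ 1.11299559e+00,  5.32999444e-02,  1.61412887e+00,  7.95323780e-06,
        1.47600727e+00, -1.18999050e-01]), 'joint_vel': array([ 0.0002747 ,  0.00021218, -0.00309621,  0.00039623, -0.00169041,
       -0.00141053]), 'joint_efforts': array([ 1.38789542e-04, -3.94904280e+01, -3.71363640e+01, -1.22850406e-04,
        3.86977452e-03, -9.53107161e-06]), 'tool_pos': array([0.20747389, 0.58897226, 0.23019694]), 'tool_rot': array([-2.65947412e-04,  1.68592104e-01,  9.85685474e-01, -8.82521204e-04]), 'contact_force': array([-0.60237953, -0.09627808, -0.30314681]), 'ft_torque': array([ 0.04522511,  0.01504751, -0.11962615]), 'grasp_force': 0.0, 'gripper_width': 1.0019463006992597}
```

View pics/top0.png

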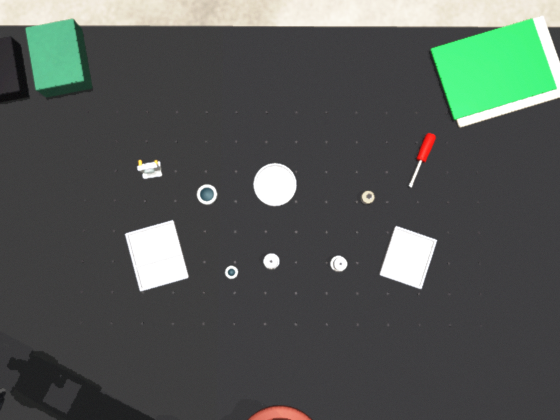

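View pics/scene0.png

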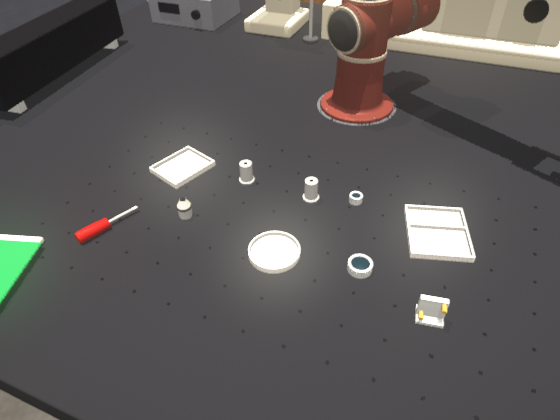

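The top view shows the divided tray (157,255), the large mount (207,194), the small mount (231,272), the dish (275,185), posts at (271,261) and (339,264), the objective (368,197) and the plain tray (408,257). The mirror mount is at (150,170) and the driver at (422,160).

```bash
cat > h.py <<'E'
import numpy as np, cv2
from scipy.spatial.transform import Rotation as R
from plant import manip
def ray(n,uv):
    c=manip.camera_params(n); q=c['orientation']
    d=R.from_quat(np.r_[q[1:],q[0]]).apply(np.linalg.solve(c['intrinsics'],[*uv,1]))
    return np.array(c['xyz']),d
def onz(n,uv,z):
    o,d=ray(n,uv); return (o+d*(z-o[2])/d[2])
def tri(a,b):
    o,d=ray('top',a); p,e=ray('scene',b)
    s=np.linalg.lstsq(np.c_[d,-e],p-o,rcond=None)[0]
    A,B=o+d*s[0],p+e*s[1]; return (A+B)/2,np.linalg.norm(A-B)
def proj(n,P):
    c=manip.camera_params(n); q=c['orientation']
    v=c['intrinsics']@R.from_quat(np.r_[q[1:],q[0]]).inv().apply(np.array(P)-c['xyz']); return v[:2]/v[2]
E
python3 - <<'E'
from h import *
for n in('top','scene'):
    im=cv2.imread(f'pics/{n}0.png'); m=(im.max(2)>95).astype(np.uint8)
    if n=='top': print('bg',im[230,300],im[300,250])
    for c in cv2.findContours(m,cv2.RETR_EXTERNAL,cv2.CHAIN_APPROX_NONE)[0]:
        a=cv2.contourArea(c)
        if 60<a<6000:
            M=cv2.moments(c);u=(M['m10']/a,M['m01']/a)
            if n=='scene' and u[1]<140: continue
            r=cv2.minAreaRect(c); z=0.014
            print(n,np.round(u,1),int(a),'rect',np.round(r[0],1),np.round(r[1],1),round(r[2],1),'xy@14',onz(n,u,.014)[:2].round(4),'xy@48',onz(n,u,.048)[:2].round(4))
            if a>2000 and n=='top':
                print('  corners',[onz(n,p,.014)[:2].round(4).tolist() for p in cv2.boxPoints(r)])
t=cv2.imread('pics/top0.png')[150:300,120:445]; s=cv2.imread('pics/scene0.png')[140:330,140:480]
cv2.imwrite('pics/tz.png',cv2.resize(t,None,fx=2.4,fy=2.4,interpolation=cv2.INTER_CUBIC))
cv2.imwrite('pics/sz.png',cv2.resize(s,None,fx=2.3,fy=2.3,interpolation=cv2.INTER_CUBIC))
E
```

```text
bg [67 64 65] [63 61 62]
top [279.3 413.6] 556 rect [279.  412.5] [13. 62.] 90.0 xy@14 [ 0.0899 -0.0001] xy@48 [ 0.0997 -0.0001]
top [231.1 271.8] 133 rect [231.3 271.8] [12.7 13.4] 45.0 xy@14 [0.4258 0.1189] xy@48 [0.4267 0.1157]
top [338.2 263.3] 214 rect [338.  263.5] [16.3 16.3] 45.0 xy@14 [ 0.4479 -0.1414] xy@48 [ 0.4482 -0.1376]
top [271.1 260.8] 205 rect [271. 261.] [16. 16.] 90.0 xy@14 [0.453  0.0219] xy@48 [0.4532 0.0213]
top [407.9 257. ] 2324 rect [408.1 256.9] [45.5 53.4] 18.4 xy@14 [ 0.464  -0.3106] xy@48 [ 0.4639 -0.3024]
  corners [[0.4201, -0.2377], [0.5435, -0.28], [0.5089, -0.3848], [0.386, -0.3419]]
top [156.3 255.3] 3071 rect [156.2 255.3] [61.6 52.1] 74.9 xy@14 [0.4649 0.3017] xy@48 [0.4647 0.2938]
  corners [[0.5205, 0.3843], [0.5543, 0.2619], [0.4096, 0.2201], [0.3763, 0.3415]]
top [367.4 196.7] 132 rect [367.5 196.5] [13. 13.] 90.0 xy@14 [ 0.6109 -0.2134] xy@48 [ 0.6069 -0.2077]
top [206.5 193.9] 326 rect [206.5 194. ] [20. 21.] 90.0 xy@14 [0.6158 0.1815] xy@48 [0.6117 0.1767]
top [274.6 184.1] 1457 rect [274.5 184.5] [43. 43.] 90.0 xy@14 [0.641  0.0145] xy@48
[... 362 characters left out ...]
.2 310.6] [33.9 31.2] 10.3 xy@14 [0.6731 0.3217] xy@48 [0.7005 0.3192]
scene [359.7 265.5] 550 rect [359.5 265.5] [25. 27.] 90.0 xy@14 [0.6205 0.1816] xy@48 [0.6507 0.1866]
scene [ 15.3 257.9] 1621 rect [ 22.  268.5] [71. 44.] 90.0 xy@14 [ 0.8552 -0.447 ] xy@48 [ 0.8729 -0.4088]
scene [ 97.8 226.6] 547 rect [106.3 221.6] [13.4 70.6] 61.4 xy@14 [ 0.7224 -0.3548] xy@48 [ 0.7471 -0.3214]
scene [355.5 197.6] 184 rect [355.5 197.5] [15. 15.] 90.0 xy@14 [0.4316 0.1195] xy@48 [0.4718 0.1278]
scene [427.8 228.2] 5737 rect [424.8 228.4] [86.8 87.5] 77.2 xy@14 [0.471  0.2827] xy@48 [0.509  0.2823]
scene [245.9 172.3] 344 rect [246.5 172. ] [26. 17.] 90.0 xy@14 [ 0.4374 -0.1486] xy@48 [ 0.4772 -0.1262]
```

View pics/tz.png

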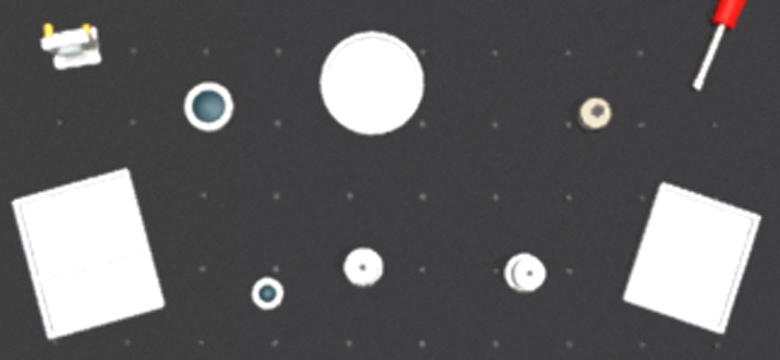

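View pics/sz.png

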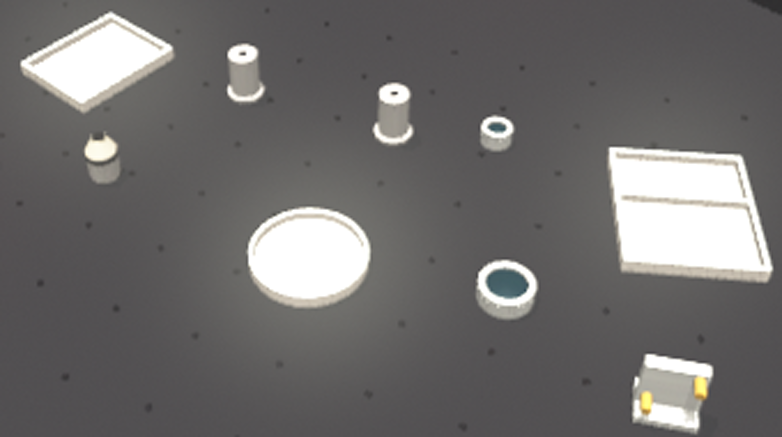

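The crops show every piece upright and well apart. The lens centres, thread holes and objective nose are sharp dark marks I can triangulate.

```bash
cat > loc.py <<'E'
from h import *
im={n:cv2.imread(f'pics/{n}0.png').min(2).astype(float) for n in('top','scene')}
def dark(n,uv,r,th):
    u,v=map(round,uv); w=im[n][v-r:v+r+1,u-r:u+r+1]
    y,x=np.mgrid[v-r:v+r+1,u-r:u+r+1]; k=np.clip(th-w,0,None)
    return ((x*k).sum()/k.sum(),(y*k).sum()/k.sum())
T,S=(120,150,2.4),(140,140,2.3)
F={'large':((208,106),(506,283),6,7,.018),'small':((267,293),(496,127),3,3,.018),'pA':((362.5,267),(394.5,93),2,2,.05),'pB':((530,272),(242,54),2,2,.05),'obj':((597,111),(98,136),2,2,.045)}
for k,(a,b,r,s,z) in F.items():
    a=((a[0]+.5)/2.4+119.5,(a[1]+.5)/2.4+149.5); b=((b[0]+.5)/2.3+139.5,(b[1]+.5)/2.3+139.5)
    da=dark('top',a,r,150); db=dark('scene',b,s,150)
    print(k,np.round(a,1),np.round(da,1),np.round(b,1),np.round(db,1),'top',onz('top',da,z)[:2].round(4),'scene',onz('scene',db,z)[:2].round(4),'tri',*[np.round(q,4) for q in tri(da,db)])
print('dish/trays in scene (predicted px of top-estimated rim centres)')
for c in((.641,.0145),(.4646,-.311),(.4652,.302)): print(proj('scene',(*c,.014)).round(1))
m=(cv2.imread('pics/scene0.png').max(2)>125).astype(np.uint8)
for c in cv2.findContours(m,cv2.RETR_EXTERNAL,cv2.CHAIN_APPROX_NONE)[0]:
    if 800<cv2.contourArea(c)<7000: print(cv2.contourArea(c),cv2.boundingRect(c),np.round(cv2.minEnclosingCircle(c)[0],1))
E
python3 loc.py
```

```text
large [206.4 193.9] [205.7 193.5] [359.7 262.8] [360.  262.7] top [0.6164 0.183 ] scene [0.6172 0.1809] tri [0.6167 0.1819 0.0179] 0.0022
small [231.  271.8] [230.9 271.9] [355.4 194.9] [355.5 194.9] top [0.4255 0.1191] scene [0.4275 0.1179] tri [0.4257 0.1184 0.0168] 0.0017
pA [270.8 261. ] [270.7 261. ] [311.2 180.2] [311.1 180. ] top [0.4527 0.0223] scene [0.4521 0.0215] tri [0.4528 0.022  0.0506] 0.0005
pB [340.5 263. ] [340. 263.] [244.9 163.2] [245.2 163. ] top [ 0.4489 -0.1415] scene [ 0.448  -0.1422] tri [ 0.4489 -0.1416  0.0508] 0.0002
obj [368.5 196. ] [368.5 195.7] [182.3 198.8] [182.1 198.5] top [ 0.6098 -0.2109] scene [ 0.6073 -0.2139] tri [ 0.6098 -0.2109  0.0478] 0.0013
dish/trays in scene (predicted px of top-estimated rim centres)
[274.2 248.5]
[181.9 163.9]
[438.  228.8]
872.5 (415, 294, 35, 35) [432. 311.]
1560.5 (0, 234, 44, 70) [ 18.9 268.5]
1838.0 (247, 230, 55, 44) [274.  250.4]
3376.0 (404, 204, 72, 59) [438.5 233. ]
1582.5 (149, 145, 67, 45) [182.  165.5]
878.0 (317, 89, 79, 33) [356.  106.5]
2977.5 (244, 0, 149, 49) [318.   14.5]
```

```bash
cat > to.py <<'E'
# usage: to.py x y z [ydir]: shift in tool axes from the measured pose
import sys; from h import *
a=list(map(float,sys.argv[1:])); s=manip.state(); q=s['tool_rot']; r=R.from_quat(np.r_[q[1:],q[0]])
y=r.as_matrix()[:,1]; yd=np.arctan2(y[1],y[0])
if len(a)>3:
    d=(a[3]-yd+np.pi/2)%np.pi-np.pi/2; print('rz(first)',round(-d,4))
    r=R.from_euler('z',d)*r
print('shift',r.inv().apply(np.array(a[:3])-s['tool_pos']).round(4),'tilt',r.apply([0,0,1]).round(4),'ydir',round(yd,4),'f',s['contact_force'].round(2),'w',round(s['gripper_width'],3),'g',round(s['grasp_force'],1),'t',round(s['time'],2))
E
python3 to.py .6167 .1819 .1 1.852
```

```text
rz(first) -0.62
shift [-0.2802 -0.5044  0.1311] tilt [ 3.0e-04 -1.8e-03 -1.0e+00] ydir 1.232 f [-0.6 -0.1 -0.3] w 1.002 g 0.0 t 0.1
```

Careful with the scale: shifts go in shares of 62.5 mm and turns go in units of 0.05 rad. That gives: -0.155 rad is -3.1.

shift_gripper(rows=[[1, 0, 0, 0, 0, 0, -3.1], [1, 0, 0, 0, 0, 0, -3.1], [1, 0, 0, 0, 0, 0, -3.1], [1, 0, 0, 0, 0, 0, -3.1]])

```text
time: 0.6
tool_pos: [0.2076, 0.5891, 0.2305]
tool_rot: [-0.0, -0.143, 0.99, -0.001]
contact_force: [0.8, 0.0, -1.3]
gripper_width: 0.998
grasp_force: 0.0
```

shift_gripper(rows=[[1, -0.448, -0.8, 0, 0, 0, 0], [1, -0.448, -0.8, 0, 0, 0, 0], [1, -0.448, -0.8, 0, 0, 0, 0], [1, -0.448, -0.8, 0, 0, 0, 0], [1, -0.448, -0.8, 0, 0, 0, 0]])

```text
time: 1.23
tool_pos: [0.4124, 0.3865, 0.2308]
tool_rot: [-0.0, -0.14, 0.99, -0.0]
contact_force: [0.2, 0.1, 0.3]
gripper_width: 1.001
grasp_force: 0.0
```

shift_gripper(rows=[[1, -0.448, -0.8, 0, 0, 0, 0], [1, -0.448, -0.8, 0, 0, 0, 0], [1, -0.448, -0.8, 0, 0, 0, 0], [1, -0.448, -0.8, 0, 0, 0, 0], [1, 0, 0, 0, 0, 0, 0]])

```text
time: 1.85
tool_pos: [0.5765, 0.2241, 0.2304]
tool_rot: [-0.001, -0.138, 0.99, -0.0]
contact_force: [-0.6, -0.0, -0.0]
gripper_width: 1.003
grasp_force: 0.0
```

```bash
python3 to.py .6167 .1819 .1 1.852
```

```text
rz(first) -0.0051
shift [-0.0271 -0.0516  0.1304] tilt [-1.e-03 -8.e-04 -1.e+00] ydir 1.8469 f [-0.61 -0.03 -0.03] w 1.003 g 0.0 t 1.85
```

In the tool's units: 0.06 m is 0.96, -0.0516 m is -0.8256.

shift_gripper(rows=[[1, -0.4336, -0.8256, 0, 0, 0, 0], [1, 0, 0, 0.96, 0, 0, 0], [1, 0, 0, 0.96, 0, 0, 0], [1, 0, 0, 0.8, 0, 0, 0], [1, 0, 0, 0, 0, 0, 0]])

```text
time: 2.48
tool_pos: [0.6099, 0.1851, 0.0554]
tool_rot: [-0.006, -0.141, 0.99, -0.0]
contact_force: [1.0, -0.4, -0.2]
gripper_width: 0.999
grasp_force: 0.0
```

```bash
python3 to.py .6167 .1819 .003
```

```text
shift [-0.0063 -0.005   0.0523] tilt [-0.0118 -0.0018 -0.9999] ydir 1.8529 f [ 0.95 -0.38 -0.23] w 0.999 g 0.0 t 2.48
```

shift_gripper(rows=[[1, 0, 0, 0, 0, 0, 0]])

```text
time: 2.6
tool_pos: [0.616, 0.1859, 0.0635]
tool_rot: [0.001, -0.141, 0.99, 0.0]
contact_force: [0.6, 0.3, 0.1]
gripper_width: 1.0
grasp_force: 0.0
```

```bash
python3 to.py .6167 .1819 .003
```

```text
shift [ 0.0006 -0.004   0.0605] tilt [ 2.6e-03  6.0e-04 -1.0e+00] ydir 1.8527 f [0.63 0.28 0.15] w 1.0 g 0.0 t 2.6
```

In the tool's units: 0.02 m is 0.32, -0.004 m is -0.064.

shift_gripper(rows=[[1, 0.0096, -0.064, 0.4, 0, 0, 0], [1, 0, 0, 0.32, 0, 0, 0], [1, 0, 0, 0.16, 0, 0, 0], [1, 0, 0, 0.08, 0, 0, 0], [1, 0, 0, 0, 0, 0, 0]])

```text
time: 3.22
tool_pos: [0.6157, 0.1811, 0.0015]
tool_rot: [0.0, -0.14, 0.99, 0.0]
contact_force: [-0.2, -0.1, 0.3]
gripper_width: 0.999
grasp_force: 0.0
```

```bash
python3 to.py .6167 .1819 .003
```

```text
shift [-0.0012  0.0005 -0.0015] tilt [ 1.e-04  0.e+00 -1.e+00] ydir 1.8522 f [-0.2  -0.05  0.35] w 0.999 g 0.0 t 3.23
```

shift_gripper(rows=[[0.3, 0, 0, 0, 0, 0, 0], [0.3, 0, 0, 0, 0, 0, 0], [0.3, 0, 0, 0, 0, 0, 0], [0.3, 0, 0, 0, 0, 0, 0], [0.3, 0, 0, 0, 0, 0, 0]])

```text
time: 3.85
tool_pos: [0.6165, 0.1811, 0.0024]
tool_rot: [0.001, -0.14, 0.99, 0.0]
contact_force: [-0.2, -0.7, 5.6]
gripper_width: 0.538
grasp_force: 61.9
```

In the tool's units: -0.03 m is -0.48, -0.02 m is -0.32.

shift_gripper(rows=[[0.3, 0, 0, -0.08, 0, 0, 0], [0.3, 0, 0, -0.32, 0, 0, 0], [0.3, 0, 0, -0.48, 0, 0, 0], [0.3, 0, 0, -0.48, 0, 0, 0], [0.3, 0, 0, 0, 0, 0, 0]])

```text
time: 4.47
tool_pos: [0.618, 0.1815, 0.0906]
tool_rot: [0.004, -0.14, 0.99, 0.0]
contact_force: [0.9, -0.2, -0.2]
gripper_width: 0.544
grasp_force: 61.5
```

shift_gripper(rows=[[0.3, 0, 0, 0, 0, 0, 0], [0.3, 0, 0, 0, 0, 0, 0]])

```text
time: 4.72
tool_pos: [0.6142, 0.1808, 0.0842]
tool_rot: [-0.002, -0.14, 0.99, -0.0]
contact_force: [-1.4, -0.1, -0.7]
gripper_width: 0.54
grasp_force: 61.5
```

```bash
python3 - <<'E'
from h import *
o=[]
for n in('top','scene'):
    f=manip.grab_frame(n)[:,:,::-1]; u,v=proj(n,(*manip.state()['tool_pos'][:2],.08)).astype(int)
    o.append(cv2.resize(f[max(v-60,0):v+60,max(u-60,0):u+60],(390,390)))
cv2.imwrite('pics/g1.png',np.hstack(o))
E
python3 to.py .4931 .310 .1
```

```text
shift [ 0.0809  0.1578 -0.0152] tilt [-2.8e-03 -5.0e-04 -1.0e+00] ydir 1.852 f [-0.41  0.85 -0.68] w 0.54 g 61.5 t 4.83
```

View pics/g1.png

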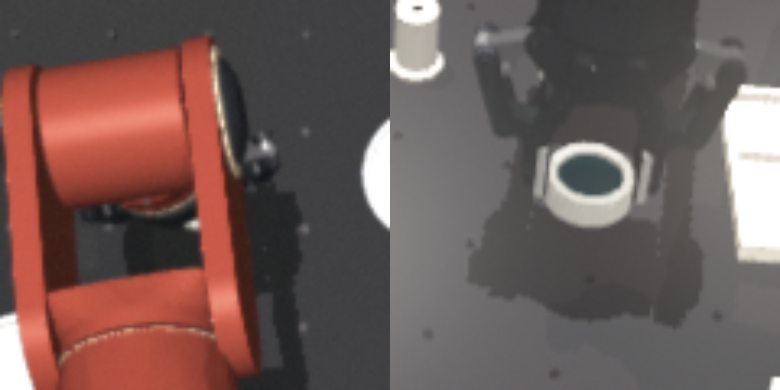

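The right half of the picture shows the large mount held level between the pads near (590,185) and clear of the table.

In the tool's units: 0.02 m is 0.32, 0.04 m is 0.64.

shift_gripper(rows=[[0.3, 0.32, 0.64, 0, 0, 0, 0], [0.3, 0.32, 0.64, 0, 0, 0, 0], [0.3, 0.32, 0.64, 0, 0, 0, 0], [0.3, 0.32, 0.64, 0, 0, 0, 0], [0.3, 0, 0, 0, 0, 0, 0]])

```text
time: 5.45
tool_pos: [0.4919, 0.314, 0.0853]
tool_rot: [-0.001, -0.142, 0.99, -0.0]
contact_force: [-0.8, -0.3, -0.4]
gripper_width: 0.541
grasp_force: 61.6
```

shift_gripper(rows=[[0.3, 0, 0, 0, 0, 0, 0], [0.3, 0, 0, 0.32, 0, 0, 0], [0.3, 0, 0, 0.32, 0, 0, 0], [0.3, 0, 0, 0.16, 0, 0, 0], [0.3, 0, 0, 0, 0, 0, 0]])

```text
time: 6.08
tool_pos: [0.4933, 0.3117, 0.0343]
tool_rot: [-0.002, -0.14, 0.99, -0.001]
contact_force: [-0.5, -0.7, -0.5]
gripper_width: 0.541
grasp_force: 61.6
```

shift_gripper(rows=[[0.3, 0, 0, 0, 0, 0, 0], [0.3, 0, 0, 0, 0, 0, 0]])

```text
time: 6.32
tool_pos: [0.495, 0.3129, 0.0372]
tool_rot: [0.001, -0.14, 0.99, 0.0]
contact_force: [-0.4, -0.2, -0.9]
gripper_width: 0.544
grasp_force: 61.6
```

```bash
python3 to.py .4931 .310 .0064 1.852
```

```text
rz(first) 0.0
shift [ 0.0027 -0.0022  0.0308] tilt [ 1.6e-03  8.0e-04 -1.0e+00] ydir 1.852 f [-0.4  -0.19 -0.88] w 0.544 g 61.6 t 6.33
```

In the tool's units: 0.01 m is 0.16, 0.008 m is 0.128.

shift_gripper(rows=[[0.3, 0.0432, -0.0352, 0.16, 0, 0, 0], [0.3, 0, 0, 0.128, 0, 0, 0], [0.3, 0, 0, 0.064, 0, 0, 0], [0.3, 0, 0, 0.032, 0, 0, 0], [0.3, 0, 0, 0, 0, 0, 0]])

```text
time: 6.95
tool_pos: [0.4923, 0.3097, 0.0122]
tool_rot: [-0.0, -0.14, 0.99, -0.0]
contact_force: [-0.2, 1.2, 0.2]
gripper_width: 0.54
grasp_force: 61.6
```

shift_gripper(rows=[[0.3, 0, 0, 0, 0, 0, 0], [0.3, 0, 0, 0.032, 0, 0, 0], [0.3, 0, 0, 0.016, 0, 0, 0], [0.3, 0, 0, 0, 0, 0, 0], [0.3, 0, 0, 0, 0, 0, 0]])

```text
time: 7.58
tool_pos: [0.4923, 0.3097, 0.0093]
tool_rot: [-0.0, -0.14, 0.99, -0.0]
contact_force: [0.1, -0.8, -1.2]
gripper_width: 0.543
grasp_force: 61.6
```

```bash
python3 to.py .4931 .310 .0064 1.852
```

```text
rz(first) -0.0
shift [-0.0008  0.0001  0.0029] tilt [-0. -0. -1.] ydir 1.852 f [ 0.15 -0.77 -1.19] w 0.543 g 61.6 t 7.58
```

shift_gripper(rows=[[0.3, 0, 0, 0.016, 0, 0, 0], [0.3, 0, 0, 0.016, 0, 0, 0], [0.3, 0, 0, 0, 0, 0, 0]])

```text
time: 7.95
tool_pos: [0.4922, 0.3096, 0.0071]
tool_rot: [-0.0, -0.14, 0.99, -0.0]
contact_force: [-0.2, -0.1, -0.7]
gripper_width: 0.539
grasp_force: 61.6
```

shift_gripper(rows=[[0.3, 0, 0, 0.016, 0, 0, 0], [0.3, 0, 0, 0, 0, 0, 0]])

```text
time: 8.2
tool_pos: [0.4924, 0.3097, 0.0065]
tool_rot: [0.0, -0.14, 0.99, 0.0]
contact_force: [-1.2, 0.1, -0.2]
gripper_width: 0.54
grasp_force: 61.8
```

In the tool's units: 0.0005 m is 0.008.

shift_gripper(rows=[[0.3, 0, 0, 0.008, 0, 0, 0], [0.3, 0, 0, 0, 0, 0, 0]])

```text
time: 8.45
tool_pos: [0.4924, 0.3097, 0.0064]
tool_rot: [-0.0, -0.14, 0.99, -0.0]
contact_force: [-3.0, -1.8, 5.4]
gripper_width: 0.539
grasp_force: 62.2
```

shift_gripper(rows=[[0.3, 0, 0, 0.0112, 0, 0, 0], [0.3, 0, 0, 0, 0, 0, 0]], only="pos|contact")

```text
tool_pos: [0.4924, 0.3097, 0.0064]
contact_force: [-4.1, -2.6, 9.0]
```

Contact came at TCP 6.4 mm, the height I predicted. I'll release and lift.

In the tool's units: -0.0005 m is -0.008.

shift_gripper(rows=[[0.3, 0, 0, -0.008, 0, 0, 0], [0.75, 0, 0, 0, 0, 0, 0], [0.75, 0, 0, 0, 0, 0, 0], [0.75, 0, 0, 0, 0, 0, 0], [0.75, 0, 0, 0, 0, 0, 0]])

```text
time: 9.32
tool_pos: [0.4923, 0.3096, 0.0054]
tool_rot: [-0.0, -0.14, 0.99, -0.0]
contact_force: [0.1, 0.7, 0.4]
gripper_width: 0.748
grasp_force: 0.0
```

shift_gripper(rows=[[0.75, 0, 0, -0.16, 0, 0, 0], [0.75, 0, 0, -0.48, 0, 0, 0], [0.75, 0, 0, -0.64, 0, 0, 0], [0.75, 0, 0, -0.16, 0, 0, 0], [0.75, 0, 0, 0, 0, 0, 0]], only="pos|contact|wid")

```text
tool_pos: [0.4928, 0.3099, 0.0965]
contact_force: [-0.8, 0.3, -0.4]
gripper_width: 0.748
```

```bash
python3 to.py .4258 .1186 .09
```

```text
shift [ 0.1175 -0.1652  0.0062] tilt [ 1.7e-03  8.0e-04 -1.0e+00] ydir 1.852 f [-0.84  0.3  -0.44] w 0.748 g 0.0 t 9.95
```

In the tool's units: -0.041 m is -0.656, 0.029 m is 0.464.

shift_gripper(rows=[[0.75, 0.464, -0.656, 0, 0, 0, 0], [0.75, 0.464, -0.656, 0, 0, 0, 0], [0.75, 0.464, -0.656, 0, 0, 0, 0], [0.75, 0.48, -0.672, 0, 0, 0, 0], [0.75, 0, 0, 0, 0, 0, 0]], only="pos")

```text
tool_pos: [0.4233, 0.1164, 0.0931]
```

shift_gripper(rows=[[0.75, 0, 0, 0, 0, 0, 0], [0.75, 0, 0, 0.4, 0, 0, 0], [0.75, 0, 0, 0.32, 0, 0, 0], [0.75, 0, 0, 0.16, 0, 0, 0], [0.75, 0, 0, 0, 0, 0, 0]], only="pos")

```text
tool_pos: [0.4252, 0.1192, 0.0397]
```

shift_gripper(rows=[[0.75, 0, 0, 0, 0, 0, 0]], only="pos")

```text
tool_pos: [0.4264, 0.119, 0.0413]
```

```bash
python3 to.py .4258 .1186 .004 1.852
```

```text
rz(first) 0.0006
shift [ 0.0008 -0.0002  0.0373] tilt [ 1.2e-03  1.0e-04 -1.0e+00] ydir 1.8526 f [-0.08 -0.41  0.13] w 0.754 g 0.0 t 11.32
```

shift_gripper(rows=[[0.75, 0, 0, 0.24, 0, 0, 0], [0.75, 0, 0, 0.192, 0, 0, 0], [0.75, 0, 0, 0.112, 0, 0, 0], [0.75, 0, 0, 0.048, 0, 0, 0], [0.75, 0, 0, 0, 0, 0, 0]], only="pos")

```text
tool_pos: [0.4256, 0.1186, 0.0034]
```

shift_gripper(rows=[[0.75, 0, 0, 0, 0, 0, 0], [0.1, 0, 0, 0, 0, 0, 0], [0.1, 0, 0, 0, 0, 0, 0], [0.1, 0, 0, 0, 0, 0, 0], [0.1, 0, 0, 0, 0, 0, 0]])

```text
time: 12.58
tool_pos: [0.4264, 0.1187, 0.0042]
tool_rot: [0.001, -0.14, 0.99, -0.0]
contact_force: [-1.1, -0.1, 4.4]
gripper_width: 0.327
grasp_force: 59.5
```

shift_gripper(rows=[[0.1, 0, 0, 0, 0, 0, 0], [0.1, 0, 0, 0, 0, 0, 0]])

```text
time: 12.82
tool_pos: [0.4264, 0.1187, 0.0042]
tool_rot: [0.001, -0.14, 0.99, -0.0]
contact_force: [-0.3, -0.6, 5.1]
gripper_width: 0.326
grasp_force: 59.6
```

In the tool's units: -0.03 m is -0.48, -0.02 m is -0.32.

shift_gripper(rows=[[0.1, 0, 0, -0.08, 0, 0, 0], [0.1, 0, 0, -0.32, 0, 0, 0], [0.1, 0, 0, -0.48, 0, 0, 0], [0.1, 0, 0, -0.16, 0, 0, 0], [0.1, 0, 0, 0, 0, 0, 0]])

```text
time: 13.45
tool_pos: [0.4259, 0.1187, 0.0688]
tool_rot: [0.0, -0.14, 0.99, -0.0]
contact_force: [-0.5, -0.0, -0.7]
gripper_width: 0.324
grasp_force: 59.1
```

shift_gripper(rows=[[0.1, 0, 0, 0, 0, 0, 0]], only="pos")

```text
tool_pos: [0.4247, 0.1185, 0.0672]
```

```bash
python3 to.py .4258 .2906 .0082 1.852
```

```text
rz(first) -0.0001
shift [-0.0489  0.165   0.059 ] tilt [-2.4e-03 -2.0e-04 -1.0e+00] ydir 1.8519 f [-0.1  -0.24 -0.61] w 0.325 g 59.1 t 13.57
```

In the tool's units: 0.042 m is 0.672, 0.041 m is 0.656.

shift_gripper(rows=[[0.1, -0.192, 0.656, 0, 0, 0, 0], [0.1, -0.192, 0.656, 0, 0, 0, 0], [0.1, -0.192, 0.656, 0, 0, 0, 0], [0.1, -0.208, 0.672, 0, 0, 0, 0], [0.1, 0, 0, 0, 0, 0, 0]], only="pos")

```text
tool_pos: [0.4261, 0.2925, 0.0673]
```

shift_gripper(rows=[[0.1, 0, 0, 0, 0, 0, 0], [0.1, 0, 0, 0.32, 0, 0, 0], [0.1, 0, 0, 0.16, 0, 0, 0], [0.1, 0, 0, 0, 0, 0, 0], [0.1, 0, 0, 0, 0, 0, 0]], only="pos")

```text
tool_pos: [0.4274, 0.2906, 0.039]
```

```bash
python3 to.py .4258 .2906 .0082 1.852
```

```text
rz(first) -0.0006
shift [0.0015 0.0005 0.0308] tilt [ 6.e-04  3.e-04 -1.e+00] ydir 1.8514 f [-0.4  -0.25 -0.47] w 0.327 g 59.3 t 14.82
```

In the tool's units: 0.012 m is 0.192, 0.008 m is 0.128.

shift_gripper(rows=[[0.1, 0.024, 0.008, 0.192, 0, 0, 0], [0.1, 0, 0, 0.128, 0, 0, 0], [0.1, 0, 0, 0.064, 0, 0, 0], [0.1, 0, 0, 0.048, 0, 0, 0], [0.1, 0, 0, 0, 0, 0, 0]], only="pos|cont")

```text
tool_pos: [0.4253, 0.2908, 0.0114]
contact_force: [-0.0, 0.1, 0.0]
```

shift_gripper(rows=[[0.1, 0, 0, 0.016, 0, 0, 0], [0.1, 0, 0, 0.016, 0, 0, 0], [0.1, 0, 0, 0, 0, 0, 0]], only="pos|cont")

```text
tool_pos: [0.4254, 0.2908, 0.0096]
contact_force: [0.4, 0.4, -0.5]
```

shift_gripper(rows=[[0.1, 0, 0, 0.016, 0, 0, 0], [0.1, 0, 0, 0, 0, 0, 0]], only="pos|cont")

```text
tool_pos: [0.4254, 0.2908, 0.0085]
contact_force: [-0.1, -0.6, 0.6]
```

shift_gripper(rows=[[0.1, 0, 0, 0.0096, 0, 0, 0], [0.1, 0, 0, 0, 0, 0, 0]], only="pos|cont")

```text
tool_pos: [0.4255, 0.2909, 0.0082]
contact_force: [-0.7, -0.4, 1.7]
```

shift_gripper(rows=[[0.1, 0, 0, 0.0064, 0, 0, 0], [0.1, 0, 0, 0, 0, 0, 0]], only="pos|cont")

```text
tool_pos: [0.4255, 0.2909, 0.0082]
contact_force: [-2.7, -1.2, 5.0]
```

In the tool's units: -0.01 m is -0.16.

shift_gripper(rows=[[0.6, 0, 0, 0, 0, 0, 0], [0.6, 0, 0, 0, 0, 0, 0], [0.6, 0, 0, 0, 0, 0, 0], [0.6, 0, 0, 0, 0, 0, 0], [0.6, 0, 0, -0.16, 0, 0, 0]], only="pos|cont|wid")

```text
tool_pos: [0.4246, 0.2904, 0.017]
contact_force: [0.4, -0.3, -0.7]
gripper_width: 0.596
```

shift_gripper(rows=[[0.6, 0, 0, -0.48, 0, 0, 0], [0.6, 0, 0, -0.64, 0, 0, 0], [0.7, 0, 0, -0.48, 0, 0, 0], [0.7, 0, 0, 0, 0, 0, 3.06], [0.7, 0, 0, 0, 0, 0, 3.06]], only="pos|cont")

```text
tool_pos: [0.426, 0.2911, 0.1193]
contact_force: [-0.1, -0.8, 0.9]
```

shift_gripper(rows=[[0.7, 0, 0, 0, 0, 0, 3.06], [0.7, 0, 0, 0, 0, 0, 3.06], [0.7, 0, 0, 0, 0, 0, 0], [0.7, 0, 0, 0, 0, 0, 0]], only="pos|cont")

```text
tool_pos: [0.4255, 0.2909, 0.118]
contact_force: [0.3, -0.4, -0.1]
```

```bash
python3 to.py .4528 .022 .1 1.24
```

```text
rz(first) 0.0021
shift [-0.1131 -0.2455  0.0179] tilt [ 5.e-04  2.e-04 -1.e+00] ydir 1.2421 f [ 0.35 -0.45 -0.09] w 0.701 g 0.0 t 18.32
```

In the tool's units: -0.0491 m is -0.7856, -0.0226 m is -0.3616.

shift_gripper(rows=[[0.7, -0.3616, -0.7856, 0, 0, 0, 0], [0.7, -0.3616, -0.7856, 0, 0, 0, 0], [0.7, -0.3616, -0.7856, 0, 0, 0, 0], [0.7, -0.3616, -0.7856, 0, 0, 0, 0], [0.7, -0.3616, -0.7856, 0, 0, 0, 0]], only="pos")

```text
tool_pos: [0.4526, 0.0203, 0.118]
```

shift_gripper(rows=[[0.7, 0, 0, 0, 0, 0, 0], [0.7, 0, 0, 0, 0, 0, 0], [0.7, 0, 0, 0.32, 0, 0, 0], [0.7, 0, 0, 0.32, 0, 0, 0], [0.7, 0, 0, 0, 0, 0, 0]], only="pos")

```text
tool_pos: [0.4509, 0.0236, 0.0759]
```

shift_gripper(rows=[[0.7, 0, 0, 0, 0, 0, 0]], only="pos")

```text
tool_pos: [0.4529, 0.0228, 0.0782]
```

```bash
python3 to.py .4528 .022 .015 1.24
python3 - <<'E'
from h import *
f=manip.grab_frame('scene')[:,:,::-1]; cv2.imwrite('pics/g2.png',cv2.resize(f[100:340,200:500],(750,600)))
E
```

```text
rz(first) 0.002
shift [-0.0001 -0.0009  0.0632] tilt [ 7.e-04  0.e+00 -1.e+00] ydir 1.242 f [-0.21  0.09 -0.01] w 0.7 g 0.0 t 19.7
```

View pics/g2.png

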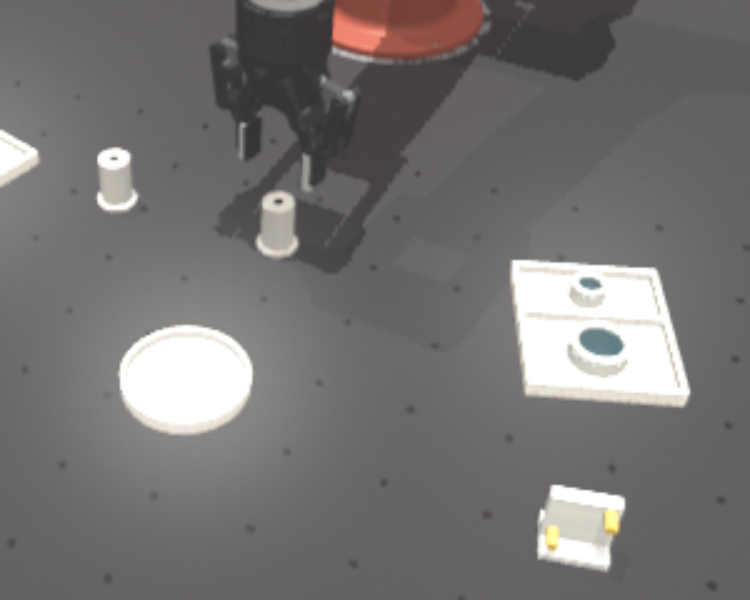

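Both mounts lie flat in their own bays, the small one at (588,290) and the large one at (600,348). The open fingers are above the post at (278,222).

shift_gripper(rows=[[0.7, 0, -0.0144, 0.32, 0, 0, 0], [0.7, 0, 0, 0.32, 0, 0, 0], [0.7, 0, 0, 0.24, 0, 0, 0], [0.7, 0, 0, 0.096, 0, 0, 0], [0.7, 0, 0, 0.032, 0, 0, 0]], only="pos|cont")

```text
tool_pos: [0.4525, 0.0211, 0.0147]
contact_force: [0.7, 0.4, 0.4]
```

shift_gripper(rows=[[0.7, 0, 0, 0, 0, 0, 0], [0.7, 0, 0, 0, 0, 0, 0], [0.1, 0, 0, 0, 0, 0, 0], [0.1, 0, 0, 0, 0, 0, 0], [0.1, 0, 0, 0, 0, 0, 0]], only="pos|cont")

```text
tool_pos: [0.4528, 0.0211, 0.0152]
contact_force: [0.5, 1.0, 3.3]
```

shift_gripper(rows=[[0.1, 0, 0, 0, 0, 0, 0], [0.1, 0, 0, 0, 0, 0, 0], [0.1, 0, 0, 0, 0, 0, 0]])

```text
time: 21.38
tool_pos: [0.4528, 0.0211, 0.0152]
tool_rot: [0.001, 0.165, 0.986, 0.0]
contact_force: [-0.7, 0.2, 6.7]
gripper_width: 0.335
grasp_force: 59.2
```

In the tool's units: -0.03 m is -0.48, -0.02 m is -0.32.

shift_gripper(rows=[[0.1, 0, 0, -0.08, 0, 0, 0], [0.1, 0, 0, -0.32, 0, 0, 0], [0.1, 0, 0, -0.48, 0, 0, 0], [0.1, 0, 0, -0.48, 0, 0, 0], [0.1, 0, 0, -0.16, 0, 0, 0]])

```text
time: 22.0
tool_pos: [0.4528, 0.021, 0.1108]
tool_rot: [0.001, 0.165, 0.986, -0.0]
contact_force: [0.5, 1.1, -1.9]
gripper_width: 0.335
grasp_force: 59.3
```

shift_gripper(rows=[[0.1, 0, 0, 0, 0, 0, 0], [0.1, 0, 0, 0, 0, 0, 0]], only="pos")

```text
tool_pos: [0.451, 0.0212, 0.1078]
```

```bash
python3 to.py .4911 -.3201 .0192 1.24
```

```text
rz(first) -0.0001
shift [-0.149  -0.3097  0.0883] tilt [-3.2e-03  4.0e-04 -1.0e+00] ydir 1.2399 f [ 0.14 -0.52 -2.48] w 0.334 g 59.3 t 22.25
```

In the tool's units: -0.0385 m is -0.616, -0.0185 m is -0.296.

shift_gripper(rows=[[0.1, -0.296, -0.616, 0, 0, 0, 0], [0.1, -0.296, -0.616, 0, 0, 0, 0], [0.1, -0.296, -0.616, 0, 0, 0, 0], [0.1, -0.296, -0.616, 0, 0, 0, 0], [0.1, -0.296, -0.616, 0, 0, 0, 0]], only="pos")

```text
tool_pos: [0.4763, -0.1919, 0.1078]
```

shift_gripper(rows=[[0.1, -0.296, -0.616, 0, 0, 0, 0], [0.1, -0.296, -0.616, 0, 0, 0, 0], [0.1, -0.296, -0.616, 0, 0, 0, 0], [0.1, 0, 0, 0, 0, 0, 0], [0.1, 0, 0, 0, 0, 0, 0]], only="pos")

```text
tool_pos: [0.4914, -0.3173, 0.1079]
```

shift_gripper(rows=[[0.1, 0, 0, 0.32, 0, 0, 0], [0.1, 0, 0, 0.32, 0, 0, 0], [0.1, 0, 0, 0.16, 0, 0, 0], [0.1, 0, 0, 0, 0, 0, 0], [0.1, 0, 0, 0, 0, 0, 0]], only="pos|con")

```text
tool_pos: [0.4926, -0.3185, 0.0601]
contact_force: [0.1, 0.7, -2.3]
```

```bash
python3 to.py .4911 -.3201 .0192 1.24
```

```text
rz(first) 0.0001
shift [ 0.0009 -0.002   0.0409] tilt [ 7.e-04 -6.e-04 -1.e+00] ydir 1.2401 f [ 0.13  0.73 -2.27] w 0.332 g 59.8 t 24.12
```

shift_gripper(rows=[[0.1, 0.0144, -0.032, 0.24, 0, 0, 0], [0.1, 0, 0, 0.192, 0, 0, 0], [0.1, 0, 0, 0.096, 0, 0, 0], [0.1, 0, 0, 0.048, 0, 0, 0], [0.1, 0, 0, 0, 0, 0, 0]], only="pos|cont")

```text
tool_pos: [0.4907, -0.3199, 0.0234]
contact_force: [-0.8, 0.7, -3.1]
```

shift_gripper(rows=[[0.1, 0, 0, 0, 0, 0, 0], [0.1, 0, 0, 0.032, 0, 0, 0], [0.1, 0, 0, 0.016, 0, 0, 0], [0.1, 0, 0, 0, 0, 0, 0]], only="pos|cont")

```text
tool_pos: [0.4906, -0.3198, 0.0205]
contact_force: [0.1, -0.2, -1.8]
```

shift_gripper(rows=[[0.1, 0, 0, 0.0112, 0, 0, 0], [0.1, 0, 0, 0, 0, 0, 0]], only="pos|cont")

```text
tool_pos: [0.4907, -0.3199, 0.0199]
contact_force: [-0.1, 0.5, -2.3]
```

shift_gripper(rows=[[0.1, 0, 0, 0.0112, 0, 0, 0], [0.1, 0, 0, 0, 0, 0, 0]], only="pos|cont")

```text
tool_pos: [0.4907, -0.3199, 0.0192]
contact_force: [-1.0, 0.0, -2.1]
```

shift_gripper(rows=[[0.1, 0, 0, 0.008, 0, 0, 0], [0.1, 0, 0, 0, 0, 0, 0]], only="pos|cont")

```text
tool_pos: [0.4908, -0.3199, 0.0192]
contact_force: [-1.2, 1.5, 2.9]
```

shift_gripper(rows=[[0.65, 0, 0, 0, 0, 0, 0], [0.65, 0, 0, 0, 0, 0, 0], [0.65, 0, 0, 0, 0, 0, 0], [0.65, 0, 0, 0, 0, 0, 0], [0.65, 0, 0, -0.16, 0, 0, 0]], only="pos|cont|wid")

```text
tool_pos: [0.49, -0.3193, 0.0281]
contact_force: [0.1, 0.2, -1.0]
gripper_width: 0.655
```

shift_gripper(rows=[[0.65, 0, 0, -0.32, 0, 0, 0], [0.65, 0, 0, -0.48, 0, 0, 0], [0.7, 0, 0, -0.48, 0, 0, 0], [0.7, 0, 0, 0, 0, 0, 0], [0.7, 0, 0, 0, 0, 0, 0]], only="pos|cont")

```text
tool_pos: [0.4906, -0.3198, 0.1088]
contact_force: [-0.9, -0.6, -0.5]
```

```bash
python3 to.py .4489 -.1416 .015 1.24
```

```text
rz(first) -0.0001
shift [0.0973 0.155  0.0938] tilt [ 2.e-04 -1.e-04 -1.e+00] ydir 1.2399 f [-0.94 -0.56 -0.55] w 0.694 g 0.0 t 27.25
```

shift_gripper(rows=[[0.7, 0.3888, 0.6208, 0, 0, 0, 0], [0.7, 0.3888, 0.6208, 0, 0, 0, 0], [0.7, 0.3888, 0.6208, 0, 0, 0, 0], [0.7, 0.3888, 0.6208, 0, 0, 0, 0], [0.7, 0, 0, 0, 0, 0, 0]], only="pos")

```text
tool_pos: [0.4474, -0.1388, 0.1066]
```

shift_gripper(rows=[[0.7, 0, 0, 0, 0, 0, 0], [0.7, 0, 0, 0.32, 0, 0, 0], [0.7, 0, 0, 0.16, 0, 0, 0], [0.7, 0, 0, 0, 0, 0, 0], [0.7, 0, 0, 0, 0, 0, 0]], only="pos")

```text
tool_pos: [0.4495, -0.142, 0.0791]
```

```bash
python3 to.py .4489 -.1416 .015 1.24
```

```text
rz(first) -0.0006
shift [0.0008 0.0002 0.0641] tilt [ 4.e-04 -3.e-04 -1.e+00] ydir 1.2394 f [ 0.4  -0.11  0.69] w 0.697 g 0.0 t 28.5
```

shift_gripper(rows=[[0.7, 0.0128, 0, 0.32, 0, 0, 0], [0.7, 0, 0, 0.32, 0, 0, 0], [0.7, 0, 0, 0.24, 0, 0, 0], [0.7, 0, 0, 0.096, 0, 0, 0], [0.7, 0, 0, 0.048, 0, 0, 0]], only="pos|cont")

```text
tool_pos: [0.4487, -0.1414, 0.0148]
contact_force: [0.9, 0.6, -0.2]
```

shift_gripper(rows=[[0.7, 0, 0, 0, 0, 0, 0], [0.7, 0, 0, 0, 0, 0, 0], [0.1, 0, 0, 0, 0, 0, 0], [0.1, 0, 0, 0, 0, 0, 0], [0.1, 0, 0, 0, 0, 0, 0]], only="pos|cont")

```text
tool_pos: [0.4488, -0.1415, 0.0153]
contact_force: [-0.2, -0.4, 3.7]
```

shift_gripper(rows=[[0.1, 0, 0, 0, 0, 0, 0], [0.1, 0, 0, 0, 0, 0, 0], [0.1, 0, 0, 0, 0, 0, 0]])

```text
time: 30.12
tool_pos: [0.4488, -0.1415, 0.0153]
tool_rot: [0.0, 0.165, 0.986, -0.0]
contact_force: [-0.7, -0.9, 5.6]
gripper_width: 0.336
grasp_force: 59.2
```

shift_gripper(rows=[[0.1, 0, 0, -0.08, 0, 0, 0], [0.1, 0, 0, -0.32, 0, 0, 0], [0.1, 0, 0, -0.48, 0, 0, 0], [0.1, 0, 0, -0.48, 0, 0, 0], [0.1, 0, 0, -0.16, 0, 0, 0]])

```text
time: 30.75
tool_pos: [0.4489, -0.1413, 0.1108]
tool_rot: [0.001, 0.165, 0.986, -0.0]
contact_force: [-0.3, -0.6, -2.1]
gripper_width: 0.339
grasp_force: 59.4
```

shift_gripper(rows=[[0.1, 0, 0, 0, 0, 0, 0], [0.1, 0, 0, 0, 0, 0, 0]], only="pos")

```text
tool_pos: [0.4473, -0.1407, 0.1078]
```

```bash
python3 to.py .4381 -.3019 .0192 1.24
```

```text
rz(first) -0.0
shift [-0.044  -0.1555  0.0884] tilt [-0.0029  0.0015 -1.    ] ydir 1.24 f [ 0.83 -0.33 -3.37] w 0.336 g 59.4 t 31.0
```

shift_gripper(rows=[[0.1, -0.176, -0.624, 0, 0, 0, 0], [0.1, -0.176, -0.624, 0, 0, 0, 0], [0.1, -0.176, -0.624, 0, 0, 0, 0], [0.1, -0.176, -0.616, 0, 0, 0, 0], [0.1, 0, 0, 0, 0, 0, 0]], only="pos")

```text
tool_pos: [0.4386, -0.3043, 0.1082]
```

shift_gripper(rows=[[0.1, 0, 0, 0, 0, 0, 0], [0.1, 0, 0, 0.16, 0, 0, 0], [0.1, 0, 0, 0.16, 0, 0, 0], [0.1, 0, 0, 0, 0, 0, 0], [0.1, 0, 0, 0, 0, 0, 0]], only="pos|con")

```text
tool_pos: [0.4396, -0.3023, 0.0896]
contact_force: [0.8, -0.2, -4.3]
```

```bash
python3 to.py .4381 -.3019 .0192 1.24
```

```text
rz(first) 0.0004
shift [ 0.0016 -0.0001  0.0704] tilt [-1.e-04  1.e-04 -1.e+00] ydir 1.2404 f [ 0.83 -0.22 -4.28] w 0.339 g 60.2 t 32.25
```

In the tool's units: 0.015 m is 0.24, 0.012 m is 0.192.

shift_gripper(rows=[[0.1, 0.0256, 0, 0.24, 0, 0, 0], [0.1, 0, 0, 0.24, 0, 0, 0], [0.1, 0, 0, 0.192, 0, 0, 0], [0.1, 0, 0, 0.192, 0, 0, 0], [0.1, 0, 0, 0.128, 0, 0, 0]], only="pos|cont")

```text
tool_pos: [0.4377, -0.3018, 0.0265]
contact_force: [0.4, -0.1, -2.6]
```

shift_gripper(rows=[[0.1, 0, 0, 0.048, 0, 0, 0], [0.1, 0, 0, 0.032, 0, 0, 0], [0.1, 0, 0, 0, 0, 0, 0], [0.1, 0, 0, 0, 0, 0, 0]], only="pos|cont")

```text
tool_pos: [0.4383, -0.3023, 0.0232]
contact_force: [0.2, 0.8, -3.2]
```

shift_gripper(rows=[[0.1, 0, 0, 0.016, 0, 0, 0], [0.1, 0, 0, 0.016, 0, 0, 0], [0.1, 0, 0, 0, 0, 0, 0]], only="pos|cont")

```text
tool_pos: [0.4379, -0.302, 0.0206]
contact_force: [0.7, 0.9, -3.0]
```

In the tool's units: 0.001 m is 0.016.

shift_gripper(rows=[[0.1, 0, 0, 0.016, 0, 0, 0], [0.1, 0, 0, 0, 0, 0, 0]], only="pos|cont")

```text
tool_pos: [0.4379, -0.302, 0.0196]
contact_force: [0.6, 0.8, -3.5]
```

shift_gripper(rows=[[0.1, 0, 0, 0.0112, 0, 0, 0], [0.1, 0, 0, 0, 0, 0, 0]], only="pos|cont")

```text
tool_pos: [0.4381, -0.3021, 0.0193]
contact_force: [-1.1, 1.7, -0.6]
```

shift_gripper(rows=[[0.1, 0, 0, 0.0064, 0, 0, 0], [0.1, 0, 0, 0, 0, 0, 0]], only="pos|cont")

```text
tool_pos: [0.4381, -0.3022, 0.0193]
contact_force: [-3.2, 3.8, 5.0]
```

shift_gripper(rows=[[0.65, 0, 0, 0, 0, 0, 0], [0.65, 0, 0, 0, 0, 0, 0], [0.65, 0, 0, 0, 0, 0, 0], [0.65, 0, 0, 0, 0, 0, 0], [0.65, 0, 0, -0.16, 0, 0, 0]], only="pos|cont|wid")

```text
tool_pos: [0.4374, -0.3015, 0.028]
contact_force: [0.1, 0.6, -0.5]
gripper_width: 0.653
```

shift_gripper(rows=[[0.65, 0, 0, -0.32, 0, 0, 0], [0.65, 0, 0, -0.48, 0, 0, 0], [0.7, 0, 0, -0.48, 0, 0, 0], [0.7, 0, 0, 0, 0, 0, 0], [0.7, 0, 0, 0, 0, 0, 0]], only="pos|cont")

```text
tool_pos: [0.4377, -0.3018, 0.1081]
contact_force: [0.1, 0.2, -0.7]
```

```bash
python3 to.py .6095 -.2115 .006 1.24
```

```text
rz(first) 0.0
shift [-0.1332  0.1412  0.102 ] tilt [-5.e-04  4.e-04 -1.e+00] ydir 1.24 f [ 0.12  0.21 -0.71] w 0.704 g 0.0 t 35.75
```

shift_gripper(rows=[[0.7, -0.5328, 0.5648, 0, 0, 0, 0], [0.7, -0.5328, 0.5648, 0, 0, 0, 0], [0.7, -0.5328, 0.5648, 0, 0, 0, 0], [0.7, -0.5328, 0.5648, 0, 0, 0, 0], [0.7, 0, 0, 0, 0, 0, 0]], only="pos")

```text
tool_pos: [0.611, -0.2096, 0.1063]
```

shift_gripper(rows=[[0.7, 0, 0, 0, 0, 0, 0], [0.7, 0, 0, 0.32, 0, 0, 0], [0.7, 0, 0, 0.24, 0, 0, 0], [0.7, 0, 0, 0, 0, 0, 0], [0.7, 0, 0, 0, 0, 0, 0]], only="pos")

```text
tool_pos: [0.6097, -0.212, 0.0735]
```

```bash
python3 to.py .6095 -.2115 .006 1.24
python3 - <<'E'
from h import *
f=manip.grab_frame('scene')[:,:,::-1]; cv2.imwrite('pics/g3.png',cv2.resize(f[100:300,120:370],(750,600)))
E
```

```text
rz(first) -0.0004
shift [0.0003 0.0005 0.0675] tilt [-2.e-04  1.e-04 -1.e+00] ydir 1.2396 f [ 0.34 -0.06 -0.42] w 0.699 g 0.0 t 37.0
```

View pics/g3.png

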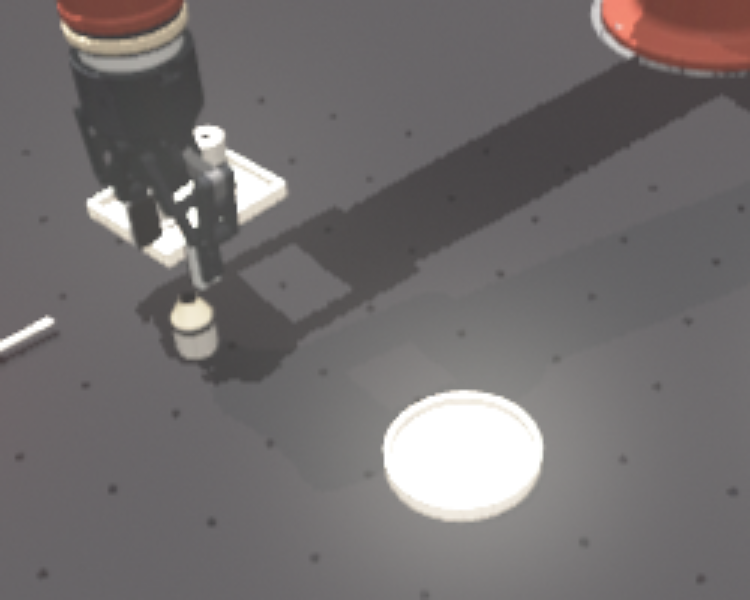

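One post stands in the tray near (210,145) and the gripper hides the other. The fingers are above the objective at (193,325), and the screwdriver is well clear.

shift_gripper(rows=[[0.7, 0, 0, 0.32, 0, 0, 0], [0.7, 0, 0, 0.32, 0, 0, 0], [0.7, 0, 0, 0.24, 0, 0, 0], [0.7, 0, 0, 0.128, 0, 0, 0], [0.7, 0, 0, 0.064, 0, 0, 0]], only="pos|cont")

```text
tool_pos: [0.6096, -0.2117, 0.0057]
contact_force: [0.2, -0.5, 1.1]
```

shift_gripper(rows=[[0.7, 0, 0, 0, 0, 0, 0], [0.7, 0, 0, 0, 0, 0, 0], [0.1, 0, 0, 0, 0, 0, 0], [0.1, 0, 0, 0, 0, 0, 0], [0.1, 0, 0, 0, 0, 0, 0]], only="pos|cont")

```text
tool_pos: [0.6104, -0.2121, 0.0074]
contact_force: [-0.3, 0.2, 2.6]
```

shift_gripper(rows=[[0.1, 0, 0, 0, 0, 0, 0], [0.1, 0, 0, 0, 0, 0, 0], [0.1, 0, 0, 0, 0, 0, 0]])

```text
time: 38.67
tool_pos: [0.6104, -0.2121, 0.0074]
tool_rot: [0.001, 0.165, 0.986, -0.0]
contact_force: [0.6, 0.4, 6.8]
gripper_width: 0.329
grasp_force: 59.7
```

shift_gripper(rows=[[0.1, 0, 0, -0.08, 0, 0, 0], [0.1, 0, 0, -0.32, 0, 0, 0], [0.1, 0, 0, -0.48, 0, 0, 0], [0.1, 0, 0, -0.16, 0, 0, 0], [0.1, 0, 0, 0, 0, 0, 0]])

```text
time: 39.3
tool_pos: [0.6105, -0.2121, 0.0729]
tool_rot: [0.001, 0.165, 0.986, -0.0]
contact_force: [0.2, 0.2, -1.8]
gripper_width: 0.328
grasp_force: 59.5
```

shift_gripper(rows=[[0.1, 0, 0, 0, 0, 0, 0]], only="pos")

```text
tool_pos: [0.609, -0.2114, 0.0703]
```

```bash
python3 to.py .641 .0145 .01 1.24
```

```text
rz(first) 0.0001
shift [0.043  0.224  0.0605] tilt [-2.e-03  9.e-04 -1.e+00] ydir 1.2401 f [ 0.11  0.21 -1.41] w 0.331 g 59.5 t 39.42
```

Bottom is at TCP − 7.4 mm, so I expect contact in the dish at 11.4 mm.

Careful with the scale: shifts go in shares of 62.5 mm and turns go in units of 0.05 rad. That gives: 0.0448 m is 0.7168, 0.0086 m is 0.1376.

shift_gripper(rows=[[0.1, 0.1376, 0.7168, 0, 0, 0, 0], [0.1, 0.1376, 0.7168, 0, 0, 0, 0], [0.1, 0.1376, 0.7168, 0, 0, 0, 0], [0.1, 0.1376, 0.7168, 0, 0, 0, 0], [0.1, 0.1376, 0.7168, 0, 0, 0, 0]], only="pos")

```text
tool_pos: [0.641, 0.0156, 0.0699]
```

shift_gripper(rows=[[0.1, 0, 0, 0, 0, 0, 0], [0.1, 0, 0, 0, 0, 0, 0], [0.1, 0, 0, 0.32, 0, 0, 0], [0.1, 0, 0, 0.16, 0, 0, 0], [0.1, 0, 0, 0, 0, 0, 0]], only="pos|con")

```text
tool_pos: [0.6403, 0.0134, 0.0391]
contact_force: [0.6, -0.5, -0.8]
```

shift_gripper(rows=[[0.1, 0, 0, 0, 0, 0, 0]], only="pos")

```text
tool_pos: [0.642, 0.0136, 0.0415]
```

```bash
python3 to.py .641 .0145 .0114 1.24
```

```text
rz(first) -0.0005
shift [0.0012 0.0005 0.0301] tilt [-0. -0. -1.] ydir 1.2395 f [-0.    0.02 -0.77] w 0.328 g 59.6 t 40.8
```

shift_gripper(rows=[[0.1, 0, 0, 0.192, 0, 0, 0], [0.1, 0, 0, 0.128, 0, 0, 0], [0.1, 0, 0, 0.064, 0, 0, 0], [0.1, 0, 0, 0.032, 0, 0, 0], [0.1, 0, 0, 0, 0, 0, 0]], only="pos|cont")

```text
tool_pos: [0.6419, 0.0141, 0.0155]
contact_force: [0.7, -0.8, -1.5]
```

shift_gripper(rows=[[0.1, 0, 0, 0, 0, 0, 0], [0.1, 0, 0, 0.016, 0, 0, 0], [0.1, 0, 0, 0.016, 0, 0, 0], [0.1, 0, 0, 0, 0, 0, 0]], only="pos|cont")

```text
tool_pos: [0.6418, 0.014, 0.0135]
contact_force: [-0.8, 0.6, -1.7]
```

shift_gripper(rows=[[0.1, 0, 0, 0.0112, 0, 0, 0], [0.1, 0, 0, 0, 0, 0, 0]], only="pos|cont")

```text
tool_pos: [0.6419, 0.014, 0.0128]
contact_force: [-0.4, -0.3, -2.3]
```

In the tool's units: 0.0008 m is 0.0128.

shift_gripper(rows=[[0.1, 0, 0, 0.0128, 0, 0, 0], [0.1, 0, 0, 0, 0, 0, 0]], only="pos|cont")

```text
tool_pos: [0.6419, 0.014, 0.012]
contact_force: [0.3, 0.2, -2.1]
```

shift_gripper(rows=[[0.1, 0, 0, 0.0112, 0, 0, 0], [0.1, 0, 0, 0, 0, 0, 0]], only="pos|cont")

```text
tool_pos: [0.642, 0.014, 0.0114]
contact_force: [0.2, -0.7, -0.4]
```

shift_gripper(rows=[[0.1, 0, 0, 0.0048, 0, 0, 0], [0.1, 0, 0, 0, 0, 0, 0]], only="pos|cont")

```text
tool_pos: [0.642, 0.014, 0.0114]
contact_force: [-1.6, -0.1, 2.2]
```

In the tool's units: -0.01 m is -0.16.

shift_gripper(rows=[[0.55, 0, 0, 0, 0, 0, 0], [0.55, 0, 0, 0, 0, 0, 0], [0.55, 0, 0, 0, 0, 0, 0], [0.55, 0, 0, 0, 0, 0, 0], [0.55, 0, 0, -0.16, 0, 0, 0]], only="pos|cont|wid")

```text
tool_pos: [0.641, 0.0141, 0.0204]
contact_force: [-0.3, -1.4, -0.1]
gripper_width: 0.551
```

shift_gripper(rows=[[0.55, 0, 0, -0.32, 0, 0, 0], [0.55, 0, 0, -0.48, 0, 0, 0], [0.55, 0, 0, -0.64, 0, 0, 0], [0.55, 0, 0, -0.8, 0, 0, 0], [0.55, 0, 0, 0, 0, 0, 0]], only="pos|cont")

```text
tool_pos: [0.6459, 0.0137, 0.1697]
contact_force: [-0.1, 0.8, -0.1]
```

shift_gripper(rows=[[0.55, 0.8, 0, 0, 0, 0, 0], [0.55, 0.8, 0, 0, 0, 0, 0], [0.55, 0.8, 0, 0, 0, 0, 0], [0.55, 0.48, 0, 0, 0, 0, 0], [0.55, 0, 0, 0, 0, 0, 0]], only="pos|cont")

```text
tool_pos: [0.4702, 0.0731, 0.1611]
contact_force: [-0.4, -0.1, 0.1]
```

shift_gripper(rows=[[0.55, 0, 0, 0, 0, 0, 0], [0.55, 0, 0, 0, 0, 0, 0]])

```text
time: 45.05
tool_pos: [0.4725, 0.0721, 0.1614]
tool_rot: [0.0, 0.165, 0.986, -0.0]
contact_force: [0.3, -0.3, -0.5]
gripper_width: 0.554
grasp_force: 0.0
```

```bash
python3 - <<'E'
from h import *
f=manip.grab_frame('scene')[:,:,::-1]; cv2.imwrite('pics/e1.png',cv2.resize(f[100:350,70:490],(800,476)))
f=manip.grab_frame('top')[:,:,::-1]; cv2.imwrite('pics/e2.png',cv2.resize(f[120:320,120:450],(800,485)))
E
```

```text
(no output)
```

View pics/e1.png

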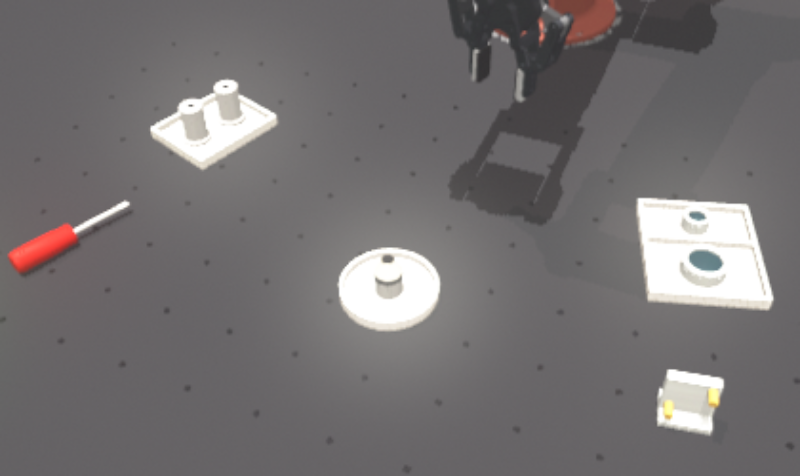

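View pics/e2.png

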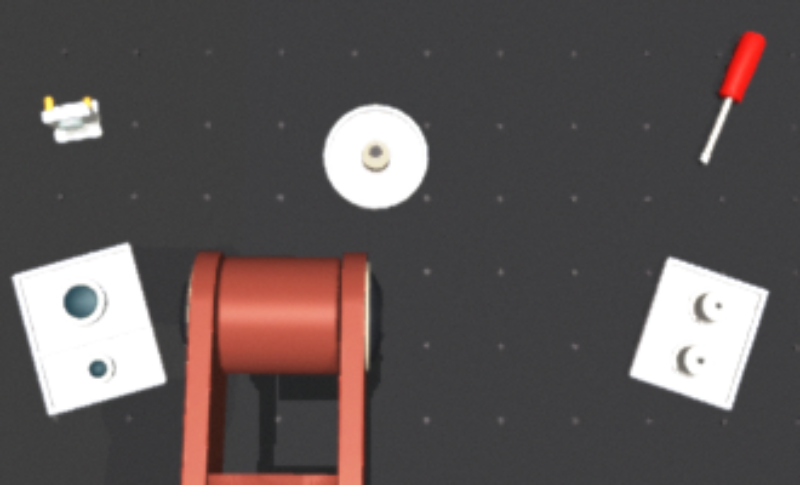

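The views show every piece where it belongs and the right way up. The large mount (705,263) and small mount (696,220) are in their bays, both posts stand at (193,120) and (228,102), and the objective stands in the dish at (388,280). The driver and mirror mount haven't moved.

```bash
python3 -c "
from plant import manip
print(manip.job_done())"
```

```text
the job is handed in; nothing more can be done
None
```

The job is handed in after about 45 s: both mounts, both posts and the objective are set down in their trays in the order asked, and the mirror mount and screwdriver were left alone.

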